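# Clamp a hard-cover report in the binding press and hold it at the third click

### The job

Take the thicker of the two hard-cover reports out of the wire sorter, stand it spine down in the slot between the jaws of the binding press, resting on the slot's floor, and let go of it. Then push the press's lever down past its first two clicks to the third, the one for a spine this thick, without going on to the fourth, and keep it there: the lever springs back if let go, so finish with the fingers still pressing it at the third click and the jaws gripping the report. Leave the thin report in the sorter, and do not disturb the clip box and the eraser on the desk.

Things in the scene. Friction and masses are not known exactly. Their poses are not given: they have to be found in the camera images.
- report: the report to clamp: stiff grey covers, 12 mm thick (its x), 148 mm long (its y), 105 mm high (its z), 0.13 to 0.25 kg, standing spine down in an outer slot of the sorter; a steel channel runs along the spine, its lower long edge. Origin: centre of the spine's underside; z points to the top edge. Pinch it across its thickness near the top, which stands 50 mm clear of the sorter's wires
- thin_report: a like report but only 8 mm thick, 148 mm long, 105 mm high, standing in the other outer slot, 80 mm away; stays where it is. Origin and axes as for report
- sorter: fixed black wire file sorter, base plate 142 x 128 mm, 6 mm thick; three slots 40 mm apart along its x (middle one empty), each 16 mm wide between wire hoops 58 mm high running along its y. Origin: centre of the underside. Beside it a chair leg (fixed) slopes from world (0.63, 0.23, 0.13) out to (0.50, 0.21, 0.54): pass it drawn in, 0.35 m from the base
- press: fixed grey binding press, base 126 mm (x, front to back) x 210 mm (y), end cheeks 89 mm high; its front (-x) faces roughly to the robot. Between the cheeks (172 mm apart) a slot runs along y: fixed steel rear jaw 81 mm high, moving steel front jaw 76 mm high, with lips flaring outward to 100 mm high. The lever is on its right (-y) side. Origin: centre of the underside
- slot (a point): centre of the slot's floor, 30 mm above the desk, axes as the press: x from the front jaw to the rear jaw, y along the slot, z up. With the lever up the slot is 24 mm wide (the jaws 12 mm either side of this point) and 172 mm long; a report standing in it reaches 135 mm above the desk
- front_jaw: the moving steel front jaw, 164 mm wide, 44 mm high. The lever drives it toward the rear jaw, 19.4 mm per rad, through a spring of 2 N/mm: it meets a 12 mm report lying against the rear jaw just after the second click and grips it with about 11 N at the third. Origin: middle of its front side
- lever_arm: the lever: a steel arm on the press's right side, turning about an axis along the press's y, with a black round grip bar at its end, 115 mm from the axis. Origin: on the axis, at the outer face of the click disc
- lever_axis (a point): point on the lever's axis, 72 mm above the desk, level along the press's y with the middle of the grip bar; axes as the press
- lever_grip (a point): middle of the black grip bar, on the bar's centre line; the bar is 20 mm in diameter and 74 mm long and lies level along the press's y, free at its outer end. Height above the desk: 153 mm with the lever up, 68 mm at the third click, 32 mm at the far end
- press_lever (a joint): lever angle in rad: 0 = up at rest, the arm leaning forward (press -x) and up at 45 deg; grows as the grip is pushed down, arm level at 0.785; ends at 1.14. Clicks (a roller dropping between the teeth of the disc by the arm) at 0.30, 0.56, 0.82 (third), 1.08; tooth tops at 0.17, 0.43, 0.69, 0.95. A spring always drives it back to 0; pushing takes 4 to 13 N across the arm at the grip
- clip_box: small clear box of paper clips, 46 x 62 x 20 mm, lying loose on the desk mat between press and sorter; leave it alone
- eraser: white eraser in a grey card sleeve, 21 x 46 x 12 mm, lying loose between press and sorter; leave it alone

How it is judged:
By the outcome, as a careful person would: the job done as asked, in the order asked, and still so for the second after the job is handed in, while the arm keeps its last pose, push and grip.
It also fails if it takes over 61 s, if anything falls off the work surface, if the arm or the gripper's body presses on something with over 40 N, if the wrist force passes 120 N, or if a joint passes its speed limit or range.

### The arm

A 6-joint arm with a two-finger parallel gripper is mounted at the origin on a cart in front of the work surface, level with it; the furniture and walls round the work are solid. World frame = base frame: x ahead of the robot, y to its left, z up, the work surface at z = 0. Lengths are in m, angles in rad, forces in N, time in s.
With the tool pointing down it reaches from about 0.25 to 0.725 m from the base axis. Payload 4 kg.
Tool frame: the origin (TCP) lies midway between the tips of the shut fingers; the grasp point (between the pads) lies 19 mm behind it; z points along the fingers, y is the line along which they close (so a half turn about z gives the same grasp; the last joint's range is limited). The gripper opens to 85 mm and grips with 20 to 120 N. Pads are 22 mm wide; open, the fingers measure 114 mm over their backs; the gripper's body (76 mm by 85 mm) begins 54 mm behind the grasp point. The pads swing forward as they close: fully open they stand 13 mm farther back than shut.
Start: joints at [1.334, 0.241, 0.005, 1.335, 0, 1.571], TCP at [0.117, 0.486, 0.231] pointing down, gripper open.
Joint ranges: [-2.72, 2.72], [-1.05, 1.87], [-1.09, 1.28], [-1.99, 2.15], [-1.42, 1.44], [-3.14, 3.14]. Speed limits (rad/s): [2.79, 2.79, 3.14, 3.14, 3.14, 3.14].

### API

Orientations are given as a unit quaternion [x, y, z, w].
In Python, from workcell import get_obs, camera, job_done, silhouettes gives the robot as it stands. The module is installed in compiled form; this text tells all that it offers.
- The arm moves only by the tool drive_tool, never from a script. Its argument "increments" is a list of rows, each a list of 3 entries, a list of its own where there are three numbers: the shift along the world's x, y, z in mm, then the turn, a rotation vector about the world's x, y, z in degrees, then the opening, from 0 (shut) to 1 (fully open). A call has 1 to 8 rows; each row shifts and turns the commanded pose from where the row before left it; what a row does not reach is not made up. A row lasts 1/12 s, in which the tool goes at most 41.7 mm and 7.16 degrees, less where a joint would pass 70% of its speed; a pose out of reach is approached as far as the arm can. A call is refused whole if a number of a shift passes 41.7 or a number of a turn 7.16, either way. A call with a gripper value outside its range is refused whole. The fingers move at their own pace and stop on an object; the grip force is fixed at half the most. Time passes only in rows, so rows that do not move let the fingers close. It gives the time, the measured TCP pose, the force, the opening and the grip force at its end, in the units of the state.
- get_obs(): the state, without advancing time (a new reading comes with each control period).
- camera(name): name is "side" or "top" or "wrist"; returns a dict with "image" (400x640x3 uint8, red, green, blue), "K" (3x3 intrinsics, pixels), "k1" (the pictures are not rectified: a ray, as slopes to the right and down, at radius r is drawn at 1 + k1 r^2 times it, then the intrinsics apply), "view" (4x4, takes a point from world to camera coordinates). Camera axes: x right, y down, z forward; pixel columns grow to the right and rows downward; lengths in m; the calibration is good to about 2 mm. A picture is of the moment at which its call begins. There is no depth.
- job_done(): hands the job in; it is judged then, once.
Trained networks look in a picture, given as the dict that the camera call returned (one of the last four; its "shot" number tells which), for a name from the list of things; names that differ only in an ending like _2 or _b are one class to them, and where a whole thing is asked for, a point or a joint stands for the part that bears it (a point fixed in the world has none). Each returns a list of dicts, best first, with "conf" (0 to 1); they miss things now and then, are a little off and sometimes report something else, mostly with a low value. They report only what shows in the picture. A call takes as long as a camera call.
- silhouettes(query, picture): "region" (400x640 bool, what is visible of it) and "bbox" ([left, top, right, bottom] in pixels, round what is visible of it).
The state is a dict: "clock": time; "joint_pos": joint angles; "joint_vel": joint speeds; "tau": joint torques, N m; "eef_pos": TCP position; "tool_rot": TCP orientation; "ft_force": force on the tool from outside, world axes, zero at the start; "ft_torque": the same for the moment, N m; "grip_width": finger opening in m; "grasp_force": force on a finger pad.
Only numpy, scipy, OpenCV 4.12 (cv2) and the standard library are available. Lean on these libraries where they do the work, as an engineer would, in place of code of your own. Each camera call takes 0.05 s, during which the arm holds its last target. There are 200 camera calls.

## Working session

There is one attempt and no reset: what is moved stays moved. The work goes in short steps, Python scripts to look and compute and a tool call to move; the robot and the scene stay as the last step left them, time stands still between calls to the robot, and variables do not carry over. Pictures are saved under pics/ and viewed, at most 10 in all, crops included, and the job is handed in when it is done.

Besides the shell and the picture viewer there is one more tool, called after ">>>" as name([rows], argument=value, ...), one row to a line, values as JSON. drive_tool: Moves the arm, as the interface text tells. Its arguments: {"type":"object","properties":{"increments":{"type":"array"}},"required":["increments"]}

```bash
mkdir -p pics
cat > h.py <<'E'
import numpy as np, cv2
from workcell import get_obs, camera, job_done, silhouettes
def proj(c,P):
    P=np.atleast_2d(P); V=np.array(c["view"]); q=P@V[:3,:3].T+V[:3,3]
    s=q[:,:2]/q[:,2:]; s=s*(1+c["k1"]*(s**2).sum(1,keepdims=True)); K=np.array(c["K"])
    return s@K[:2,:2].T+K[:2,2]
def onplane(c,uv,z):
    K=np.array(c["K"]); d=(np.atleast_2d(uv)-K[:2,2])/[K[0,0],K[1,1]]; s=d.copy()
    for _ in range(20): s=d/(1+c["k1"]*(s**2).sum(1,keepdims=True))
    V=np.array(c["view"]); R=V[:3,:3]; o=-R.T@V[:3,3]; r=np.c_[s,np.ones(len(s))]@R
    return o+r*((z-o[2])/r[:,2])[:,None]
def save(c,n,box=None,k=1):
    im=c["image"][:,:,::-1]
    if box: im=im[box[1]:box[3],box[0]:box[2]]
    cv2.imwrite("pics/"+n,cv2.resize(im,None,fx=k,fy=k))
E
python3 - <<'E'
from h import *
for n in ["top","side"]:
    c=camera(n); save(c,n+"1.png",k=1.25)
    V=np.array(c["view"]); print(n,"cam at",-V[:3,:3].T@V[:3,3],c["k1"],c["K"][0][0])
    for q in ["report","thin_report","sorter","press","front_jaw","lever_arm","lever_grip","clip_box","eraser"]:
        for s in silhouettes(q,c)[:2]:
            r=s["region"].astype(np.uint8); ys,xs=np.nonzero(r)
            print(q,round(s["conf"],2),s["bbox"],np.round(cv2.minAreaRect(np.c_[xs,ys].astype(np.float32))[0],1), cv2.boxPoints(cv2.minAreaRect(np.c_[xs,ys].astype(np.float32))).round().tolist())
print(get_obs())
E
```

```text
top cam at [0.39626114 0.06113039 1.00169298] 0.015718412131685858 399.1747011242339
report 0.58 [175.0, 238.4, 249.4, 271.6] [211.9 253.2] [[176.0, 263.0], [245.0, 236.0], [248.0, 243.0], [179.0, 271.0]]
thin_report 0.81 [162.7, 207.9, 237.1, 233.3] [200.4 221.3] [[165.0, 229.0], [233.0, 204.0], [236.0, 213.0], [168.0, 239.0]]
thin_report 0.24 [425.6, 169.6, 474.2, 213.7] [442.7 198.3] [[409.0, 190.0], [426.0, 168.0], [477.0, 206.0], [460.0, 229.0]]
sorter 0.9 [184.5, 199.5, 249.3, 273.4] [215.8 235.7] [[180.0, 219.0], [229.0, 199.0], [252.0, 252.0], [202.0, 273.0]]
press 0.79 [330.4, 148.2, 477.6, 211.4] [402.2 177.1] [[323.0, 200.0], [328.0, 141.0], [482.0, 154.0], [476.0, 214.0]]
front_jaw 0.58 [335.7, 170.1, 407.0, 175.8] [372. 172.] [[337.0, 169.0], [407.0, 169.0], [407.0, 175.0], [337.0, 175.0]]
lever_grip 0.92 [418.3, 169.3, 474.9, 214.2] [441.8 197.4] [[407.0, 189.0], [425.0, 166.0], [477.0, 206.0], [459.0, 229.0]]
clip_box 0.61 [280.7, 203.1, 310.9, 237.1] [291.5 218. ] [[276.0, 220.0], [294.0, 203.0], [307.0, 216.0], [290.0, 234.0]]
eraser 0.52 [330.1, 151.1, 478.2, 213.8]
[... 1376 characters left out ...]
0, 223.0]]
{'clock': 1.0, 'joint_pos': array([1.33397515e+00, 2.40618341e-01, 5.01662875e-03, 1.33520794e+00,
       5.79758158e-06, 1.57081466e+00]), 'joint_vel': array([-0.0011467 ,  0.00016768,  0.00023373,  0.00068446,  0.00015952,
       -0.00110654]), 'tau': array([-1.06890370e-04, -3.72216117e+01,  2.52696437e+01,  1.10793939e-03,
        3.52676434e-04, -3.57799593e-06]), 'eef_pos': array([0.11730614, 0.48604884, 0.23130365]), 'tool_rot': array([ 1.18143178e-01,  9.92996571e-01, -6.27468909e-06, -3.66565248e-06]), 'ft_force': array([0.03732388, 0.08421807, 0.50108711]), 'ft_torque': array([-0.0655402 ,  0.00363021, -0.02053748]), 'grasp_force': 0.0, 'grip_width': 0.08526182959047574}
```

View pics/top1.png

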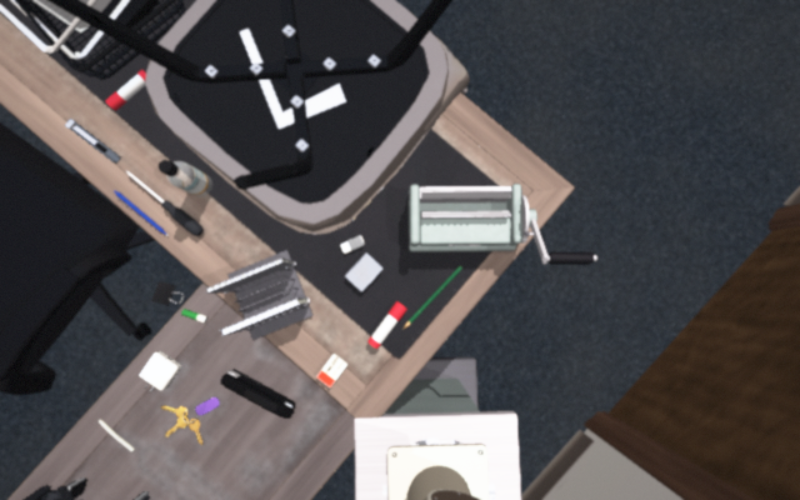

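View pics/side1.png

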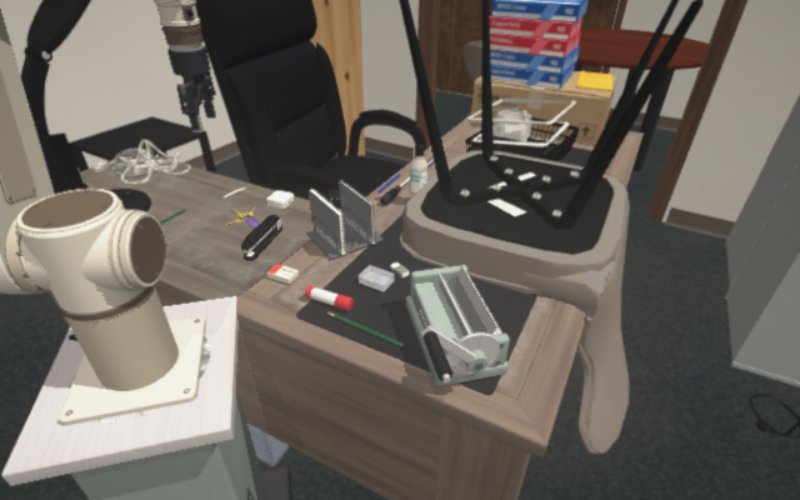

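The top view shows the robot at the bottom. The sorter, with two reports as bright strips, is near (260,295). The press is at (465,218), with its lever to the right at (570,257). The eraser and clip box are at (352,243) and (364,272). Next I'll zoom in on the details.

Run:
```python
from h import *
c=camera("top"); d=camera("side")
A=cv2.resize(c["image"][195:280,155:260],None,fx=4,fy=4,interpolation=3)
B=cv2.resize(c["image"][140:220,320:485],None,fx=4,fy=4,interpolation=3)
C=cv2.resize(d["image"][140:215,235:315],None,fx=4.2,fy=4.2,interpolation=3)
D=cv2.resize(d["image"][205:315,315:415],None,fx=2.5,fy=2.5,interpolation=3)
im=np.zeros((600,800,3),np.uint8); im[:340,:420]=cv2.resize(A,(420,340));
h,w=C.shape[:2]; im[:h,430:430+w]=C; 
B=cv2.resize(B,None,fx=.8,fy=.8); h,w=B.shape[:2]; im[342:342+h,:w]=B[:258]
h,w=D.shape[:2]; im[320:320+h,540:540+w]=D
cv2.imwrite("pics/z.png",im[:,:,::-1])
# rough points
for n,p,z in [("near strip ends",[[177,265],[247,240]],.111),("far strip ends",[[166,231],[236,207]],.111),("press cheek tops",[[332,173],[413,173]],.089),("grip",[[457,206],[436,207],[477,206]],.153)]:
    print(n,onplane(c,p,z).round(3).tolist())
```

```text
near strip ends [[0.334, 0.378, 0.111], [0.385, 0.224, 0.111]]
far strip ends [[0.41, 0.403, 0.111], [0.459, 0.247, 0.111]]
press cheek tops [[0.533, 0.03, 0.089], [0.528, -0.157, 0.089]]
grip [[0.445, -0.232, 0.153], [0.444, -0.187, 0.153], [0.444, -0.274, 0.153]]
```

View pics/z.png

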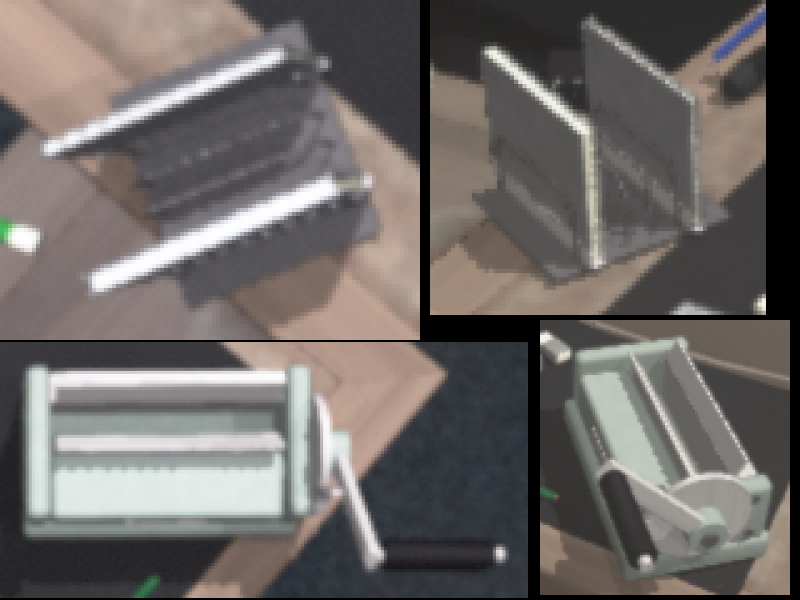

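The near (left in the side view) report is clearly the thicker one, and the networks agree. The slot shows between the bright jaw lips, and the black grip bar is at lower right. I'll fit the poses now.

```bash
cat >> h.py <<'E'
from scipy.optimize import minimize
def box(x,y,yaw,L,z0,z1):
    c,s=np.cos(yaw),np.sin(yaw)
    return np.array([[x+c*a*L[0]/2-s*b*L[1]/2,y+s*a*L[0]/2+c*b*L[1]/2,z] for a in(-1,1) for b in(-1,1) for z in(z0,z1)])
def hullmask(c,P):
    m=np.zeros((1600,2560),np.uint8); h=cv2.convexHull((proj(c,P)*4+1.5).astype(np.float32))
    cv2.fillConvexPoly(m,h.round().astype(np.int32),1); return cv2.resize(m.astype(np.float32),(640,400),interpolation=cv2.INTER_AREA)
def fitbox(pics,x0,L,z0,z1):
    def f(p):
        e=0
        for c,r in pics:
            m=hullmask(c,box(*p,L,z0,z1)); e+=1-np.minimum(m,r).sum()/np.maximum(m,r).sum()
        return e
    return minimize(f,x0,method="Nelder-Mead",options=dict(initial_simplex=np.array(x0)+np.array([[0,0,0],[.01,0,0],[0,.01,0],[0,0,.06]]),xatol=2e-4,fatol=1e-4))
E
python3 - <<'E'
from h import *
c=camera("top"); d=camera("side")
sc=silhouettes("report",c); sd=silhouettes("report",d)
print([(s["conf"],s["bbox"]) for s in sc+sd])
pc=(c,sc[0]["region"].astype(np.float32)); pd=(d,sd[0]["region"].astype(np.float32))
for P in ([pc,pd],[pd]):
    r=fitbox(P,[.36,.30,.32],(.012,.148),.006,.111); print(r.x.round(4),np.degrees(r.x[2]),r.fun)
print(onplane(c,[[178.7,265],[241.2,241.7]],.111).round(3).tolist())
px=lambda u,v:[320+u/3.2,140+(v-342)/3.2]
for n,z,pts in [("rear lip",.1,[(52,378),(287,378)]),("front lip",.1,[(55,442),(285,445)]),("cheekL/R inner mid",.089,[(48,440),(287,440)]),("bar ends",.153,[(383,553),(497,553)]),("cheek front L,R",.089,[(25,520),(312,520)]),("cheek rear",.089,[(25,366),(312,366)])]:
    print(n,onplane(c,[px(*p) for p in pts],z).round(3).tolist())
# press outer cheeks box fit
sp=silhouettes("press",c); print(sp[0]["conf"],sp[0]["bbox"])
E
```

```text
[(0.76, [178.5, 236.7, 247.3, 270.9]), (0.9, [249.9, 148.8, 279.2, 202.0]), (0.6, [337.9, 257.8, 392.0, 305.1]), (0.44, [352.4, 224.2, 376.8, 266.8])]
[0.357  0.3106 0.3603] 20.6440694769219 0.18562638759613037
[0.3558 0.3111 0.3544] 20.308082974829684 0.061803340911865234
[[0.334, 0.374, 0.111], [0.381, 0.236, 0.111]]
rear lip [[0.581, 0.019, 0.1], [0.576, -0.149, 0.1]]
front lip [[0.535, 0.018, 0.1], [0.528, -0.145, 0.1]]
cheekL/R inner mid [[0.538, 0.023, 0.089], [0.533, -0.149, 0.089]]
bar ends [[0.446, -0.195, 0.153], [0.444, -0.27, 0.153]]
cheek front L,R [[0.481, 0.041, 0.089], [0.475, -0.165, 0.089]]
cheek rear [[0.593, 0.038, 0.089], [0.587, -0.17, 0.089]]
0.78 [328.5, 148.2, 475.5, 211.1]
```

>>> drive_tool([
  [[30,-22,0],[0,0,-7],1],
  [[30,-22,0],[0,0,-7],1],
  [[30,-22,0],[0,0,-7],1],
  [[30,-22,0],[0,0,-7],1],
  [[30,-22,0],[0,0,-7],1],
  [[30,-22,0],[0,0,-7],0.6],
  [[30,-22,0],[0,0,-7],0.6],
  [[30,-23,0],[0,0,-7],0.6],
])

```text
clock: 2.02
eef_pos: [0.3586, 0.3079, 0.2315]
tool_rot: [0.573, 0.82, 0.0, 0.0]
ft_force: [1.0, 1.7, 0.5]
grip_width: 0.0519
grasp_force: 0.0
```

Run:
```python
from h import *
o=get_obs(); print(o["clock"],o["eef_pos"],o["tool_rot"],o["joint_pos"].round(2))
c=camera("wrist"); 
for q in ["report"]:
    for s in silhouettes(q,c): print(q,s["conf"],s["bbox"])
for yaw,x,y in [(20,.357,.3085)]:
    b=box(x,y,np.radians(yaw),(.012,.148),.006,.111); p=proj(c,b); print(p.round().tolist())
im=c["image"].copy()
for q in p[1::2]: cv2.circle(im,tuple(int(v) for v in q.round()),4,(255,0,0),1)
c["image"]=im; save(c,"w1.png",k=1.25)
```

```text
2.0167 [0.35856835 0.30789343 0.23153532] [5.72866379e-01 8.19648695e-01 3.57520605e-04 2.77900924e-05] [ 0.71  0.19 -0.06  1.32  0.    1.93]
report 0.65 [312.1, 86.9, 328.3, 269.3]
[[314.0, 230.0], [312.0, 277.0], [313.0, 92.0], [311.0, 92.0], [324.0, 230.0], [326.0, 277.0], [325.0, 92.0], [327.0, 92.0]]
```

View pics/w1.png

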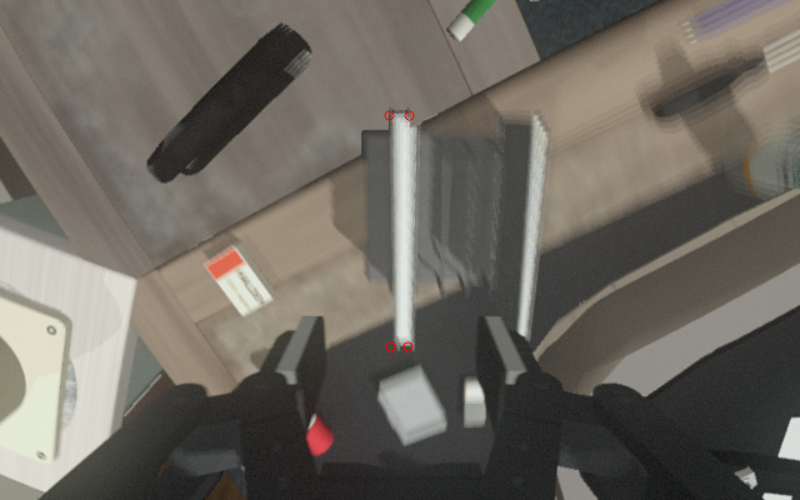

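The wrist view shows the report at display x≈403, y 112–347. That is close to the prediction, about 2 mm right and +0.7° off. I'll descend with a small correction.

>>> drive_tool([
  [[1,1.5,-30],[0,0,0.7],0.6],
  [[0,0,-38],[0,0,0],0.6],
  [[0,0,-38],[0,0,0],0.6],
  [[0,0,-30],[0,0,0],0.6],
  [[0,0,-14],[0,0,0],0.6],
  [[0,0,0],[0,0,0],0.6],
])

```text
clock: 2.62
eef_pos: [0.3552, 0.3087, 0.0776]
tool_rot: [0.565, 0.825, -0.004, -0.001]
ft_force: [0.1, -0.3, 0.3]
grip_width: 0.0512
grasp_force: 0.0
```

>>> drive_tool([
  [[0,0,0],[0,0,0],0],
  [[0,0,0],[0,0,0],0],
  [[0,0,0],[0,0,0],0],
  [[0,0,0],[0,0,0],0],
  [[0,0,0],[0,0,0],0],
  [[0,0,0],[0,0,0],0],
])

```text
clock: 3.12
eef_pos: [0.359, 0.3117, 0.0832]
tool_rot: [0.565, 0.825, 0.002, 0.0]
ft_force: [-1.2, 1.4, 5.5]
grip_width: 0.011
grasp_force: 59.4
```

>>> drive_tool([
  [[0,0,12],[0,0,0],0],
  [[0,0,22],[0,0,0],0],
  [[0,0,30],[0,0,0],0],
  [[0,0,30],[0,0,0],0],
  [[-6,-4,30],[0,0,0],0],
  [[-20,-16,22],[0,0,0],0],
  [[-26,-22,6],[0,0,0],0],
  [[-26,-22,0],[0,0,0],0],
])

```text
clock: 3.78
eef_pos: [0.281, 0.2471, 0.2358]
tool_rot: [0.565, 0.825, 0.003, 0.001]
ft_force: [-0.6, -1.0, -2.0]
grip_width: 0.011
grasp_force: 58.8
```

>>> drive_tool([
  [[-10,-26,0],[0,0,-1],0],
  [[4,-32,0],[0,0,-3],0],
  [[10,-34,0],[0,0,-3],0],
  [[12,-34,0],[0,0,-3],0],
  [[12,-34,0],[0,0,-3],0],
  [[10,-34,0],[0,0,-3],0],
  [[10,-34,0],[0,0,-3],0],
  [[10,-30,0],[0,0,0],0],
])

```text
clock: 4.45
eef_pos: [0.3383, -0.0136, 0.2339]
tool_rot: [0.695, 0.719, 0.0, 0.001]
ft_force: [1.0, 0.6, -2.5]
grip_width: 0.0108
grasp_force: 58.9
```

Run:
```python
from h import *
o=get_obs(); print(o["clock"],o["eef_pos"].round(4),o["tool_rot"].round(4),o["joint_pos"].round(2),o["grip_width"],o["grasp_force"],o["ft_force"].round(1),o["ft_torque"].round(2))
```

```text
4.45 [ 0.3383 -0.0136  0.2339] [6.947e-01 7.193e-01 4.000e-04 8.000e-04] [-0.04 -0.09 -0.35  1.31 -0.    1.5 ] 0.010779360727491262 58.86566340923309 [ 1.   0.6 -2.5] [ 0.02 -0.03  0.07]
```

>>> drive_tool([
  [[26,-10,0],[0,0,0],0],
  [[34,-12,0],[0,0,0],0],
  [[36,-14,0],[0,0,0],0],
  [[36,-10,0],[0,0,0],0],
  [[28,-4,0],[0,0,0],0],
  [[12,0,0],[0,0,0],0],
  [[0,0,0],[0,0,0],0],
  [[0,0,0],[0,0,0],0],
])

```text
clock: 5.12
eef_pos: [0.5101, -0.0616, 0.2328]
tool_rot: [0.694, 0.72, -0.0, -0.001]
ft_force: [-0.4, -1.0, -2.0]
grip_width: 0.0111
grasp_force: 59.0
```

Run:
```python
from h import *
o=get_obs(); print(o["clock"],o["eef_pos"].round(4),o["tool_rot"].round(4))
c=camera("wrist"); d=camera("side")
A=cv2.resize(c["image"],(640,400)); B=cv2.resize(d["image"][150:320,300:430],None,fx=1.17,fy=1.17)
im=np.zeros((600,640,3),np.uint8); im[:400]=A; im[400:400+B.shape[0],:B.shape[1]]=B
cv2.imwrite("pics/w2.png",im[:,:,::-1])
# predictions
ps=lambda x,y,z:[.555+x+.03*-y,-.064+y+.03*x,z]
for n,P in [("rear lip L/R",[ps(.02,.084,.1),ps(.02,-.084,.1)]),("slot floor ends",[ps(0,.086,.03),ps(0,-.086,.03)])]: print(n,proj(c,np.array(P)).round().tolist())
o=get_obs()["eef_pos"]; 
np.save("shot.npy",c["image"]); 
import pickle; pickle.dump({k:c[k] for k in("K","k1","view","image")},open("w2.pkl","wb"))
```

```text
5.1167 [ 0.5101 -0.0616  0.2328] [ 6.939e-01  7.201e-01 -5.000e-04 -5.000e-04]
rear lip L/R [[408.0, 86.0], [393.0, 286.0]]
slot floor ends [[369.0, 84.0], [362.0, 253.0]]
```

View pics/w2.png

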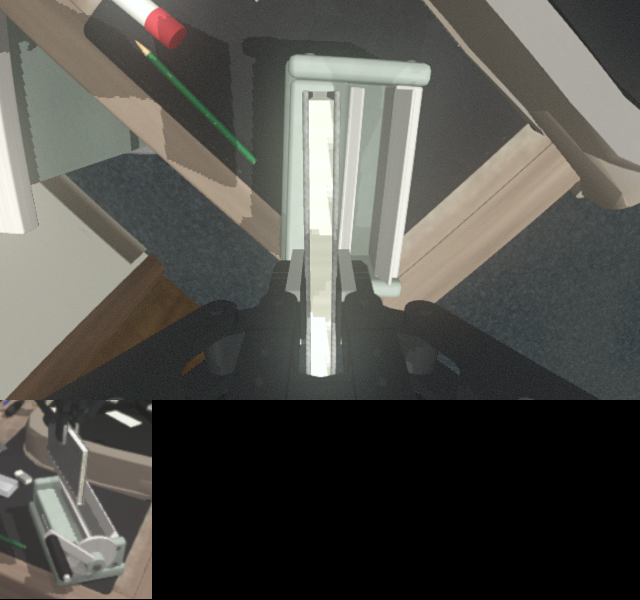

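The report hangs vertical in the wrist image at x 305–338. The front lip is at x≈340–364 and the rear lip at x≈385–420, slightly slanted. I'll measure these edges.

Run:
```python
from h import *
import pickle
c=pickle.load(open("w2.pkl","rb")); g=cv2.cvtColor(c["image"],cv2.COLOR_RGB2GRAY)
im=c["image"][50:300,290:440]; cv2.imwrite("pics/w3.png",cv2.resize(im,None,fx=2.4,fy=2.4,interpolation=3)[:,:,::-1])
for v in (100,140,180,220,240):
    r=g[v-1:v+2].mean(0); d=np.convolve(r,[1,0,-1],"same"); 
    pk=[(u,int(d[u])) for u in range(285,432) if abs(d[u])>25 and abs(d[u])>=max(abs(d[u-2:u+3]))]
    print(v,pk)
    for z in(.1,):
        print("  ",[tuple((onplane(c,[[u,v]],z)[0][:2]*1000).round().astype(int).tolist()) for u,_ in pk])
V=np.array(c["view"]);print("cam",-V[:3,:3].T@V[:3,3],V[:3,:3].round(3).tolist())
```

```text
100 [(291, 39), (302, -58), (309, 52), (330, -27), (333, -46), (339, -28), (349, 58), (363, -66), (384, -40), (393, 29), (411, 76), (421, -124)]
   [(485, 7), (494, 7), (499, 7), (515, 8), (517, 8), (521, 8), (529, 8), (539, 9), (555, 9), (562, 10), (575, 10), (583, 11)]
140 [(290, 35), (302, -66), (308, 68), (333, -91), (339, -25), (347, 59), (360, -62), (380, -38), (389, 31), (406, 73), (416, -128)]
   [(485, -23), (494, -23), (499, -23), (518, -22), (523, -22), (529, -22), (539, -21), (554, -21), (561, -20), (575, -20), (582, -20)]
180 [(288, 32), (302, -53), (309, 70), (332, -101), (338, -30), (344, 61), (356, -64), (375, -43), (401, 70), (411, -105)]
   [(484, -55), (495, -55), (501, -55), (519, -54), (524, -54), (528, -54), (538, -53), (553, -53), (574, -52), (582, -51)]
220 [(287, 44), (303, -60), (309, 80), (331, -74), (337, -40), (341, 60), (353, -74), (371, -41), (380, 32), (396, 74), (405, -124), (420, 50)]
   [(483, -89), (497, -89), (502, -88), (520, -88), (525, -88), (528, -88), (538, -87), (553, -87), (560, -86), (573, -86), (581, -86), (593, -85)]
240 [(286, 43), (304, -78), (309, 75), (331, -65), (339, 81), (351, -76), (369, -34), (378, 27), (394, 73), (402, -54)]
   [(483, -107), (498, -107), (502, -106), (520, -106), (527, -105), (537, -105), (552, -104), (560, -104), (573, -104), (580, -104)]
cam [0.50739546 0.01312587 0.37510316] [[0.999, 0.037, -0.001], [0.036, -0.955, 0.294], [0.01, -0.294, -0.956]]
```

View pics/w3.png

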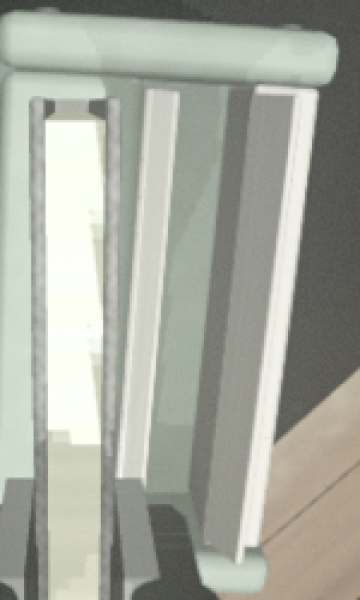

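Run:
```python
from h import *
import pickle
c=pickle.load(open("w2.pkl","rb"))
for v,a,b,d in [(140,360,389,380),(220,353,380,371),(240,351,378,369)]:
    print(v,*[(onplane(c,[[u,v]],z)[0]*1000).round(1)[:2] for u,z in [(a,.076),(b,.081),(d,.03),(d,.035)]])
# cheek ends: +y inner face seen at v~88 ; -y cheek inner ~ v 283
print([(onplane(c,[[u,v]],z)[0]*1000).round(1)[:2].tolist() for u,v,z in [(350,87,.1),(380,83,.089),(400,86,.1),(392,284,.1),(390,278,.089)]])
# report ends as held: -y/+y of report
print(proj(c,box(.5101,-.0616,np.radians(2),(.012,.148),.156,.261)).round(1).tolist())
```

```text
140 [541.7 -24.4] [565.1 -22.8] [566.4 -29.4] [565.5 -28.8]
220 [540.4 -95.9] [563.7 -93.2] [ 564.1 -112. ] [ 563.3 -110.2]
240 [ 539.8 -115.3] [ 563.6 -112.3] [ 563.8 -134.4] [ 563.  -132.3]
[[528.9, 17.6], [552.8, 21.8], [566.2, 20.0], [576.1, -145.7], [576.3, -146.0]]
[[312.0, 309.0], [306.6, 443.1], [310.8, 93.3], [301.7, 94.6], [328.7, 309.1], [333.4, 443.2], [331.1, 93.4], [340.5, 94.7]]
```

The jaw faces come out at x=541 and 565 mm, exactly 24 mm apart, with yaw ≈1.2°. I'll move over the slot, slightly toward the rear jaw, and descend.

>>> drive_tool([
  [[20,-1,0],[0,0,-0.8],0],
  [[20,0,0],[0,0,0],0],
  [[5,0,0],[0,0,0],0],
  [[0,0,0],[0,0,0],0],
  [[0,0,0],[0,0,0],0],
])

```text
clock: 5.63
eef_pos: [0.5541, -0.0622, 0.2334]
tool_rot: [0.699, 0.715, -0.0, -0.0]
ft_force: [-0.9, 0.6, -1.6]
grip_width: 0.0106
grasp_force: 59.3
```

>>> drive_tool([
  [[0,0,-20],[0,0,0],0],
  [[0,0,-25],[0,0,0],0],
  [[0,0,-22],[0,0,0],0],
  [[0,0,-18],[0,0,0],0],
  [[0,0,-12],[0,0,0],0],
  [[0,0,-10],[0,0,0],0],
  [[0,0,-5],[0,0,0],0],
  [[0,0,0],[0,0,0],0],
])

```text
clock: 6.3
eef_pos: [0.554, -0.0624, 0.1206]
tool_rot: [0.699, 0.715, -0.001, -0.001]
ft_force: [-0.5, -0.3, -2.1]
grip_width: 0.0113
grasp_force: 59.3
```

>>> drive_tool([
  [[0,0,-6],[0,0,0],0],
  [[0,0,-4],[0,0,0],0],
  [[0,0,-2],[0,0,0],0],
  [[0,0,0],[0,0,0],0],
])

```text
clock: 6.63
eef_pos: [0.5552, -0.0624, 0.1091]
tool_rot: [0.699, 0.715, -0.0, -0.0]
ft_force: [-1.0, 0.5, -2.2]
grip_width: 0.0109
grasp_force: 59.4
```

>>> drive_tool([
  [[2,0,0],[0,0,0],0],
  [[1,0,0],[0,0,0],0],
  [[0,0,0],[0,0,0],0],
  [[0,0,0],[0,0,0],0],
])

```text
clock: 6.97
eef_pos: [0.557, -0.0624, 0.1091]
tool_rot: [0.699, 0.715, -0.001, -0.001]
ft_force: [-5.3, 0.7, 0.4]
grip_width: 0.0107
grasp_force: 59.8
```

>>> drive_tool([
  [[-0.5,0,-1],[0,0,0],0],
  [[0,0,-0.7],[0,0,0],0],
  [[0,0,0],[0,0,0],0],
  [[0,0,0],[0,0,0],0],
])

```text
clock: 7.3
eef_pos: [0.557, -0.0626, 0.1074]
tool_rot: [0.699, 0.715, -0.001, -0.001]
ft_force: [-5.7, -0.3, -0.0]
grip_width: 0.011
grasp_force: 59.9
```

>>> drive_tool([
  [[0,0,-1.2],[0,0,0],0],
  [[0,0,0],[0,0,0],0],
  [[0,0,0],[0,0,0],0],
])

```text
clock: 7.55
eef_pos: [0.5571, -0.0628, 0.1072]
tool_rot: [0.699, 0.715, -0.0, -0.0]
ft_force: [-7.6, -0.6, 5.3]
grip_width: 0.0111
grasp_force: 60.7
```

>>> drive_tool([
  [[0,0,-1.5],[0,0,0],0],
  [[0,0,0],[0,0,0],0],
  [[0,0,0],[0,0,0],0],
])

```text
clock: 7.8
eef_pos: [0.5572, -0.0628, 0.1072]
tool_rot: [0.699, 0.715, -0.0, 0.0]
ft_force: [-8.5, -0.5, 12.5]
grip_width: 0.0111
grasp_force: 61.9
```

The spine is on the floor at the expected height, against the rear jaw. I'll release it.

>>> drive_tool([
  [[-0.5,0,2.5],[0,0,0],0],
  [[0,0,0],[0,0,0],0.35],
  [[0,0,0],[0,0,0],0.35],
  [[0,0,0],[0,0,0],0.35],
  [[0,0,0],[0,0,0],0.35],
  [[0,0,10],[0,0,0],0.35],
  [[0,0,20],[0,0,0],0.35],
  [[0,0,30],[0,0,0],0.35],
])

```text
clock: 8.47
eef_pos: [0.5556, -0.0622, 0.1659]
tool_rot: [0.699, 0.715, -0.002, -0.002]
ft_force: [0.4, 0.3, 0.2]
grip_width: 0.0296
grasp_force: 0.0
```

>>> drive_tool([
  [[0,0,30],[0,0,0],0.35],
  [[0,0,20],[0,0,0],0.35],
  [[0,0,10],[0,0,0],0.35],
  [[0,0,0],[0,0,0],0.35],
])

```text
clock: 8.8
eef_pos: [0.5592, -0.0626, 0.2308]
tool_rot: [0.699, 0.715, 0.002, 0.003]
ft_force: [0.3, 0.3, 0.3]
grip_width: 0.0298
grasp_force: 0.0
```

Run:
```python
from h import *
o=get_obs(); print(o["clock"],o["eef_pos"].round(4),o["tool_rot"].round(4),o["grip_width"],o["ft_force"].round(1))
c=camera("wrist"); d=camera("side"); t=camera("top")
im=np.zeros((600,800,3),np.uint8); im[:375,:600]=cv2.resize(c["image"],(600,375))
B=cv2.resize(d["image"][200:315,310:420],None,fx=1.9,fy=1.9,interpolation=3); im[380:380+B.shape[0],:B.shape[1]]=B
B=cv2.resize(t["image"][140:220,320:485],None,fx=2.7,fy=2.7,interpolation=3); im[380:380+B.shape[0],300:300+B.shape[1]]=B
cv2.imwrite("pics/w4.png",im[:,:,::-1])
for p,n in((d,"side"),(t,"top")):
    for s in silhouettes("lever_grip",p)[:2]:
        r=s["region"]&(p["image"].max(2)<70); ys,xs=np.nonzero(r); print(n,s["conf"],s["bbox"],cv2.minAreaRect(np.c_[xs,ys].astype(np.float32)))
```

```text
8.8 [ 0.5592 -0.0626  0.2308] [0.6988 0.7153 0.0021 0.0026] 0.029787496961876127 [0.3 0.3 0.3]
side 0.59 [339.4, 260.3, 392.0, 307.2] ((349.22412109375, 283.81036376953125), (38.438934326171875, 11.327415466308594), 68.19859313964844)
side 0.39 [322.9, 215.1, 408.7, 307.3] ((338.3706970214844, 264.19830322265625), (82.85437774658203, 15.75677490234375), 66.80140686035156)
```

View pics/w4.png

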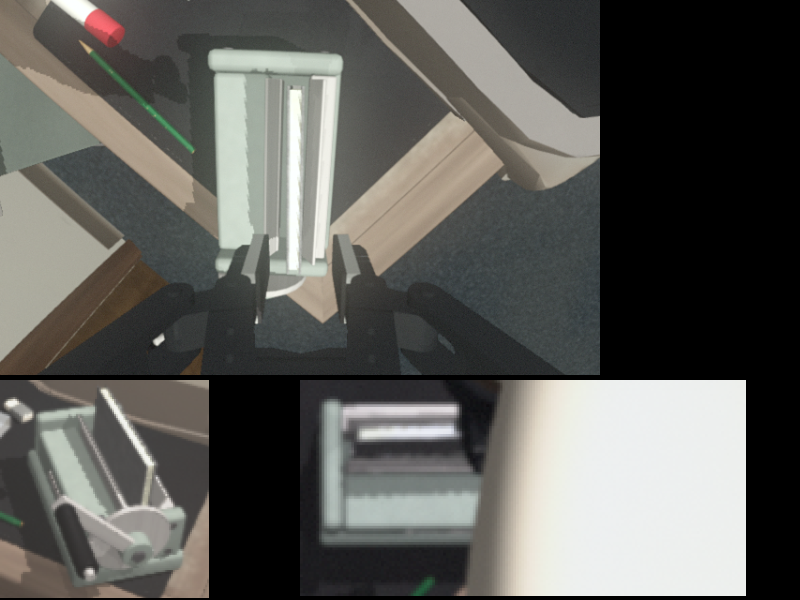

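The report stands in the slot close to the rear jaw: a bright strip at (294,180) in the wrist view and upright in the side view. Now for the lever.

>>> drive_tool([
  [[-12,-18,0],[0,0,0],0],
  [[-20,-28,0],[0,0,0],0],
  [[-22,-32,0],[0,0,0],0],
  [[-22,-32,0],[0,0,0],0],
  [[-22,-32,0],[0,0,0],0],
  [[-12,-20,0],[0,0,0],0],
  [[-4,-7,-20],[0,0,0],0],
  [[0,0,0],[0,0,0],0],
])

```text
clock: 9.72
eef_pos: [0.4399, -0.2322, 0.2036]
tool_rot: [0.7, 0.714, -0.001, -0.003]
ft_force: [-0.4, 0.4, -0.7]
grip_width: 0.0003
grasp_force: 0.0
```

Run:
```python
from h import *
o=get_obs(); print(o["clock"],o["eef_pos"].round(4),o["tool_rot"].round(4),o["grip_width"],o["ft_force"].round(1))
c=camera("wrist"); d=camera("side")
im=np.zeros((400,800,3),np.uint8); im[:300,:480]=cv2.resize(c["image"],(480,300))
x=proj(d,[[.443,-.232,.153],[.445,-.195,.153],[.443,-.270,.153]]); print(x.round(1).tolist(), proj(d,o["eef_pos"]))
B=d["image"].copy()
for q in x: cv2.circle(B,tuple(int(v) for v in q.round()),1,(255,0,0),-1)
B=cv2.resize(B[180:315,310:410],None,fx=2.9,fy=2.9,interpolation=3); im[:B.shape[0],490:490+B.shape[1]]=B[:400]
cv2.imwrite("pics/w5.png",im[:,:,::-1])
```

```text
9.7167 [ 0.4399 -0.2322  0.2036] [ 0.7003  0.7139 -0.0012 -0.0033] 0.00031177894103674177 [-0.4  0.4 -0.7]
[[350.1, 285.7], [344.6, 269.8], [357.7, 303.4]] [[350.11112587 263.61514717]]
```

View pics/w5.png

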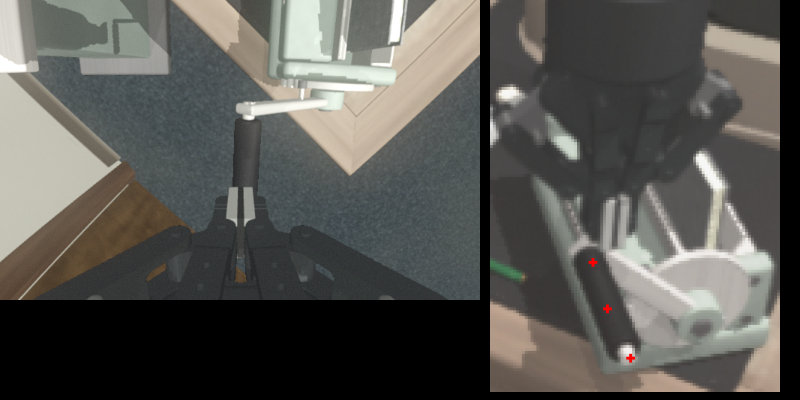

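The fingers are shut over the bar, and its middle is where predicted (x≈444, y≈-232). I'll push down along the arc.

>>> drive_tool([
  [[1,0,-20],[0,0,0],0],
  [[1,0,-16],[0,0,0],0],
  [[-4,0,-7],[0,0,0],0],
  [[-4,0,-6],[0,0,0],0],
  [[-4,0,-6],[0,0,0],0],
  [[-4,0,-7],[0,0,0],0],
  [[-3,0,-6],[0,0,0],0],
  [[0,0,0],[0,0,0],0],
])

```text
clock: 10.48
eef_pos: [0.4242, -0.2301, 0.1399]
tool_rot: [0.698, 0.716, -0.001, -0.001]
ft_force: [0.1, -0.1, -0.6]
grip_width: 0.0003
grasp_force: 0.0
```

No contact force, so I'll look.

Run:
```python
from h import *
o=get_obs(); print(o["clock"],o["eef_pos"].round(4),o["ft_force"].round(1),o["ft_torque"].round(2))
c=camera("wrist"); d=camera("side")
im=np.zeros((400,800,3),np.uint8); im[:300,:480]=cv2.resize(c["image"],(480,300))
print(proj(d,o["eef_pos"]))
B=cv2.resize(d["image"][180:315,310:410],None,fx=2.9,fy=2.9,interpolation=3); im[:B.shape[0],490:490+B.shape[1]]=B[:400]
cv2.imwrite("pics/w6.png",im[:,:,::-1])
```

```text
10.4833 [ 0.4242 -0.2301  0.1399] [ 0.1 -0.1 -0.6] [ 0.01 -0.   -0.02]
[[338.52623708 292.33774225]]
```

View pics/w6.png

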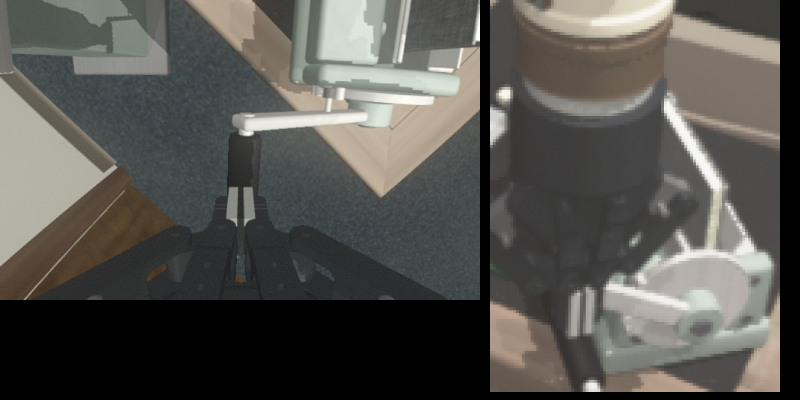

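The lever has followed the fingers to about the first click and the bar is under the fingertips. I'll continue gently.

>>> drive_tool([
  [[-2,0,-4],[0,0,0],0],
  [[-2,0,-5],[0,0,0],0],
  [[-2,0,-5],[0,0,0],0],
  [[-2,0,-5],[0,0,0],0],
  [[-2,0,-5],[0,0,0],0],
  [[-1,0,-5],[0,0,0],0],
  [[0,0,0],[0,0,0],0],
])

```text
clock: 11.17
eef_pos: [0.4145, -0.2314, 0.1101]
tool_rot: [0.699, 0.715, -0.001, -0.0]
ft_force: [-0.6, 1.0, -0.8]
grip_width: 0.0003
grasp_force: 0.0
```

>>> drive_tool([
  [[-1,0,-4],[0,0,0],0],
  [[-1,0,-4],[0,0,0],0],
  [[-1,0,-4],[0,0,0],0],
  [[0,0,-4],[0,0,0],0],
  [[0,0,0],[0,0,0],0],
  [[0,0,0],[0,0,0],0],
])

```text
clock: 11.67
eef_pos: [0.4114, -0.2315, 0.0948]
tool_rot: [0.699, 0.715, -0.001, -0.0]
ft_force: [-6.0, 1.0, 9.3]
grip_width: 0.0
grasp_force: 4.4
```

>>> drive_tool([
  [[0,0,-3],[0,0,0],0],
  [[0,0,-3],[0,0,0],0],
  [[0,0,-3],[0,0,0],0],
  [[0,0,-3],[0,0,0],0],
  [[0,0,0],[0,0,0],0],
  [[0,0,0],[0,0,0],0],
])

```text
clock: 12.17
eef_pos: [0.4118, -0.2315, 0.0824]
tool_rot: [0.699, 0.715, -0.001, -0.0]
ft_force: [-4.2, 0.5, 3.8]
grip_width: -0.0
grasp_force: 2.1
```

>>> drive_tool([
  [[0,0,-2],[0,0,0],0],
  [[0,0,-2],[0,0,0],0],
  [[0,0,0],[0,0,0],0],
  [[0,0,0],[0,0,0],0],
])

```text
clock: 12.5
eef_pos: [0.4117, -0.2315, 0.0786]
tool_rot: [0.699, 0.715, -0.001, -0.0]
ft_force: [-5.6, 0.1, 6.9]
grip_width: 0.0002
grasp_force: 3.3
```

At the expected height for the third click, with force. I'll verify visually.

Run:
```python
from h import *
o=get_obs(); print(o["clock"],o["eef_pos"].round(4),o["ft_force"].round(1))
c=camera("wrist"); d=camera("side"); t=camera("top")
a=.785-.82; P=[[.525-.115*np.cos(a),y,.072+.115*np.sin(a)] for y in(-.195,-.27)]
im=np.zeros((600,800,3),np.uint8)
for pic,(x0,y0,x1,y1),k,(X,Y) in [(c,(0,0,640,400),.75,(0,0)),(d,(310,170,420,325),2.8,(485,0)),(t,(320,130,485,220),2.9,(0,310))]:
    B=pic["image"].copy()
    for q in proj(pic,P): cv2.circle(B,tuple(int(v) for v in q.round()),1,(255,0,0),-1)
    B=cv2.resize(B[y0:y1,x0:x1],None,fx=k,fy=k,interpolation=3); h,w=B.shape[:2]; im[Y:Y+h,X:X+w]=B[:600-Y,:800-X]
cv2.imwrite("pics/w7.png",im[:,:,::-1])
```

```text
12.5 [ 0.4117 -0.2315  0.0786] [-5.6  0.1  6.9]
```

View pics/w7.png

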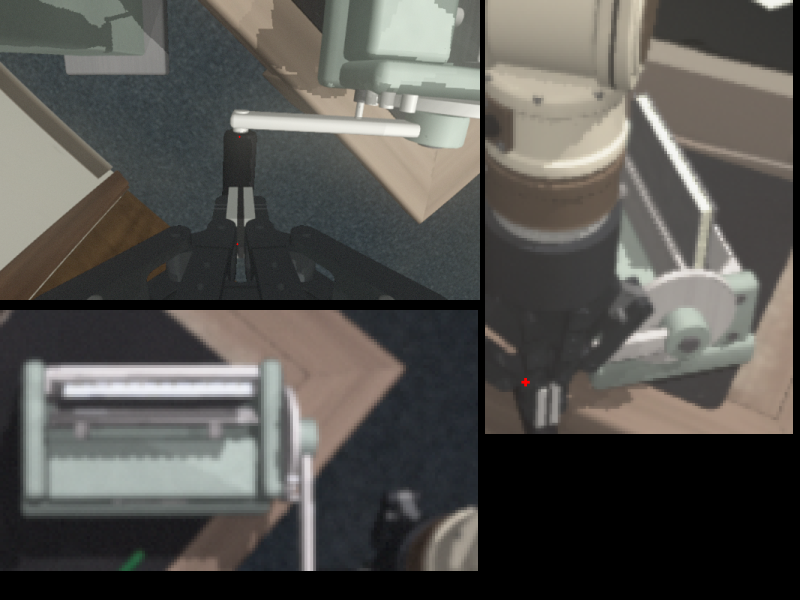

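The bar sits at the predicted third-click line in the wrist view. The front jaw has moved up to the report, and the report is upright against the rear jaw. I'll hold briefly, then hand in.

>>> drive_tool([
  [[0,0,0],[0,0,0],0],
  [[0,0,0],[0,0,0],0],
  [[0,0,0],[0,0,0],0],
  [[0,0,0],[0,0,0],0],
  [[0,0,0],[0,0,0],0],
  [[0,0,0],[0,0,0],0],
])

```text
clock: 13.15
eef_pos: [0.4117, -0.2315, 0.0786]
tool_rot: [0.699, 0.715, -0.001, -0.0]
ft_force: [-4.5, -0.4, 6.3]
grip_width: 0.0
grasp_force: 3.3
```

```bash
python3 -c "
from h import *
o=get_obs(); print(o['eef_pos'],o['ft_force']); z=o['eef_pos'][2]
print(job_done() if .072<z<.085 and o['ft_force'][2]>3 else 'not handed in')"
```

```text
[ 0.41168873 -0.23147098  0.07860861] [-4.45323862 -0.42120803  6.27949093]
the job is handed in; nothing more can be done
None
```

I handed the job in at about 13 s: the thick report stands spine down in the press slot against the rear jaw, and the shut fingers hold the lever at about the third click (fingertip height puts it near 0.81 rad); jaw grip force wasn't measured, and the thin report, clip box and eraser were not re-checked.

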